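Pack sample pots into two stacking totes

ROBOT

A 6-joint arm with a two-finger parallel gripper is mounted at the origin on the work surface. World frame = base frame: x ahead of the robot, y to its left, z up, the work surface at z = 0. Lengths are in m, angles in rad, forces in N, time in s.
With the tool pointing down it reaches from about 0.275 to 0.85 m from the base axis. Payload 19 kg.
Tool frame: the origin (TCP) lies on the centre line of the jaws, within the pads' length; the fingertips stand manip.finger_overhang ahead of it and the grasp point (between the pads) lies 3 mm ahead of it (manip.finger_overhang is the distance from the TCP to the fingertips, in m); z points along the fingers, y is the line along which they close (so a half turn about z gives the same grasp; the last joint's range is limited). The gripper opens to 85 mm and grips with 20 to 120 N. Pads are 22 mm wide; open, the fingers measure 114 mm over their backs; the gripper's body (76 mm by 85 mm) begins 54 mm behind the grasp point. The pads swing forward as they close: fully open they stand 13 mm farther back than shut.
Start: joints at [-1.373, 0.15, 1.437, -0, 1.554, -0.134], TCP at [0.187, -0.544, 0.253] pointing down, gripper open.
Joint ranges: [-2.8, 2.8], [-0.68, 2.1], [0.12, 2.68], [-1.39, 4.53], [0.16, 2.79], [-2.81, 2.81]. Speed limits (rad/s): [1.89, 1.89, 2.22, 3.01, 3.01, 3.01].

INTERFACE

Orientations are given as a unit quaternion [w, x, y, z].
In Python, from bench import manip gives the robot as it stands. The module is installed in compiled form; this text tells all that it offers. Calls block until the motion is done:
- manip.reach(position, orientation): joint-space move of the TCP to a pose.
- manip.move_straight(position, attitude=None, rate=0.15, contact_N=None): straight line of the TCP; attitude=None keeps the orientation; rate is the mean speed in m/s. With contact_N (N) it stops when the force on the tool has changed by that much, and returns True; else False.
- manip.set_joints(angles): joint-space move.
- manip.open() and manip.close_gripper(grip_force=None): open the fingers fully, or close them until they stop; grip_force is the grip in N (None keeps the last).
- manip.sleep(seconds).
- manip.inverse_kinematics(position, orientation): joint angles nearest the present ones, or None.
- manip.capture(name): name is "scene" or "top"; returns the picture (400x640x3 uint8, red, green, blue); there is no depth.
- manip.camera_params(name): a dict with "fov_y" (degrees; the focal length in pixels is half the picture's height over the tangent of half this angle, whatever the lens; pixels are square), "cx", "cy" (the principal point, pixels), "position" and "orientation" of the camera in the world. Camera axes: x right, y down, z forward; pixel columns grow to the right and rows downward; lengths in m; the calibration is good to about 2 mm. A picture is of the moment at which its call begins. camera_params takes no time and is no camera call.
A pose or a line that the arm cannot do raises manip.IKError and nothing moves.
- manip.job_done(): hands the job in; it is judged then, once.
Readings, each from a call of its own:
- manip.read_t(): time.
- manip.read_q(): joint angles.
- manip.read_joint_vel(): joint speeds.
- manip.read_effort(): joint torques, N m.
- manip.read_position(): TCP position.
- manip.read_ee_rot(): TCP orientation.
- manip.read_ft_force(): force on the tool from outside, world axes, zero at the start.
- manip.read_wrist_torque(): the same for the moment, N m.
- manip.read_gripper_width(): opening from 0.0 (shut) to 1.0 (fully open).
- manip.read_grasp_force(): force on a finger pad.
Only numpy, scipy, OpenCV 4.12 (cv2) and the standard library are available. Lean on these libraries where they do the work, as an engineer would, in place of code of your own. Each camera call takes 0.05 s, during which the arm holds its last target. There are 200 camera calls.

TASK

Pack the three sample pots into a stack of two totes: leaving the grey tote where it stands, put the yellow-lidded pot upright in its labelled half and the red-lidded pot upright on the other side of the divider. Then stack the blue tote on top of the grey one, turned end for end (its label over the grey tote's unlabelled end) so that it stands level on the stacking steps instead of nesting down on the pots, with the green-lidded pot upright in the half of the blue tote that is above the red one. Never tip a pot over, and leave the tube rack, the foil-wrapped bottle and the loose blue cap where they are.

Things in the scene. Friction and masses are not known exactly. Their poses are not given: they have to be found in the camera images.
- grey_tote: Grey tote, loose, 0.26 kg, 216 (x) x 156 x 80 high (all in mm); origin centre of underside. Label end is -x: a wider rim lip with a white card. Mouth 190 x 140, floor 3 thick. Divider across the middle; free floor each side |x| 13-74, |y| < 60: pot best at x -43 (label half) or +43, y 0. On the end walls, at y +46 and -20, steps 70 mm up reaching in to |x| 80: the blue tote's foot stands on these
- blue_tote: Blue tote, same moulding and axes as the grey; foot 180 x 130 mm. Lift it at its middle: the divider's top is a 10 mm thick bar (|x| < 5, black grip at |y| < 32), z 38 to 68, flaring below; close fingers along x. Labels the same way: it drops past the steps and nests. x axes opposed: it stands 70 mm above the grey origin, with 4 mm play each way (5 at the rim)
- yellow_pot: Yellow-lidded sample pot, white body, bright yellow screw lid (only this pot). 58 mm high, lid 46 mm across from z 44 to 58, body 43 mm tapering to 39 at the foot, about 0.07 kg. Origin: centre of underside, z up. Grip across the lid from above.
- red_pot: Red-lidded sample pot, white body, red screw lid (only this pot). 58 mm high, lid 46 mm across from z 44 to 58, body 43 mm tapering to 39 at the foot, about 0.07 kg. Origin: centre of underside, z up. Grip across the lid from above.
- green_pot: Green-lidded sample pot, white body, green screw lid (only this pot). 58 mm high, lid 46 mm across from z 44 to 58, body 43 mm tapering to 39 at the foot, about 0.07 kg. Origin: centre of underside, z up. Grip across the lid from above.
- tube_rack: Bystander: white wire test-tube rack with a few glass tubes, 70 x 224 mm, 62 mm high (tubes to 77 mm), beyond the pots. Origin: centre of its underside. Leave alone.
- foil_bottle: Bystander: foil-wrapped bottle with a blue cap, 62 mm across, 106 mm high. Origin: centre of its underside. Leave alone.
- blue_cap: Bystander: loose blue bottle cap lying open side up near the robot, 40 mm across, 22 mm high. Origin: centre of its underside. Leave alone.
Mind the look-alikes: they are no part of the job. What is shaped like the green_pot but pink is not meant.

How it is judged:
At the end, for the whole second after the job is handed in: Yellow (label half) and red (other half) pots upright on the grey tote's floor, 20-70 mm from its centre lengthwise, 50 mm crosswise; blue tote turned end for end, level on the steps 66-75 mm up, centred to 9 mm, 0.12 rad; green pot likewise in it above red; all released, at rest (x of yellow_pot in the frame of grey_tote between -0.07 and -0.02 m and y of yellow_pot in the frame of grey_tote between -0.05 and 0.05 m and z of yellow_pot in the frame of grey_tote between -0.003 and 0.01 m and angle between each of yellow_pot, red_pot, green_pot's own z axis and vertical below 0.1 rad and x of red_pot in the frame of grey_tote between 0.02 and 0.07 m and y of red_pot in the frame of grey_tote between -0.05 and 0.05 m and z of red_pot in the frame of grey_tote between -0.003 and 0.01 m and x of green_pot in the frame of blue_tote between -0.07 and -0.02 m and y of green_pot in the frame of blue_tote between -0.05 and 0.05 m and z of green_pot in the frame of blue_tote between -0.003 and 0.01 m and x of green_pot in the frame of grey_tote between 0.015 and 0.075 m and x of blue_tote in the frame of grey_tote between -0.009 and 0.009 m and y of blue_tote in the frame of grey_tote between -0.009 and 0.009 m and z of blue_tote in the frame of grey_tote between 0.066 and 0.075 m and angle between the x axis of blue_tote and the x axis of grey_tote, either way round below 0.12 rad and angle between each of blue_tote, grey_tote's own z axis and vertical below 0.04 rad and linear speed of each of yellow_pot, red_pot, green_pot, grey_tote, blue_tote below 0.02 m/s); the robot touches nothing.
It fails at once if a pot is tipped over (angle between any of yellow_pot, red_pot, green_pot's own z axis and vertical above 0.7 rad).
It fails at once if the grey tote is shifted from its place by more than 50 mm (distance of grey_tote from where it was at the start of the episode above 0.05 m).
It fails at once if the tube rack, foil-wrapped bottle or blue cap is moved more than 30 mm (distance of any of tube_rack, foil_bottle, blue_cap from where it was at the start of the episode above 0.03 m).
It also fails if it takes over 128 s, if anything falls off the work surface, if the arm or the gripper's body presses on something with over 40 N, if the wrist force passes 120 N, or if a joint passes its speed limit or range.

## Working session

There is one attempt and no reset: what is moved stays moved. The work goes in short steps, each a Python script; the robot and the scene stay as the last script left them, time stands still between calls to the robot, and variables do not carry over. Pictures are saved under pics/ and viewed, at most 14 in all, crops included, and the job is handed in when it is done.

```bash
mkdir -p pics; python3 - <<'E'
from bench import manip
import cv2
for n in("scene","top"):
    cv2.imwrite(f"pics/{n}0.png",manip.capture(n)[:,:,::-1]); print(n,manip.camera_params(n))
print(manip.finger_overhang,manip.read_ee_rot(),manip.read_position(),manip.read_t())
E
```

```text
scene {'fov_y': 48.43777617042421, 'cx': 325.6584133982043, 'cy': 202.94095364518574, 'position': array([ 0.88508346, -0.467481  ,  0.7807208 ]), 'orientation': array([-0.30375453,  0.916525  ,  0.24392855, -0.09063094])}
top {'fov_y': 42.01195884400682, 'cx': 323.51968990438286, 'cy': 195.92427002129625, 'position': array([ 0.45699467, -0.00310403,  1.30985626]), 'orientation': array([-0.03415382,  0.71268954, -0.69995771,  0.03108599])}
0.022 [-5.31904970e-04  9.86269716e-01  1.65141648e-01 -1.23120515e-05] [ 0.18725976 -0.54345161  0.25277665] 0.1
```

View pics/scene0.png

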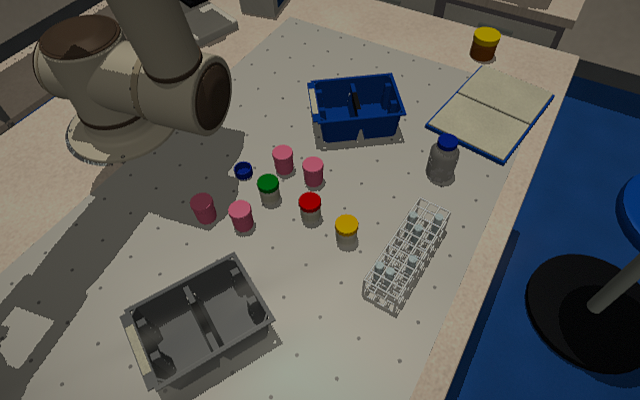

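View pics/top0.png

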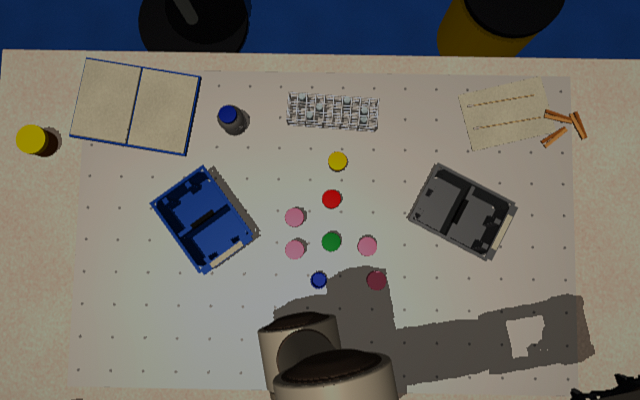

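```bash
cat > h.py <<'E'
from bench import manip
import numpy as np, cv2
from scipy.spatial.transform import Rotation as R
def cam(n):
    p=manip.camera_params(n); q=p["orientation"]
    return p, R.from_quat([q[1],q[2],q[3],q[0]]).as_matrix(), 200/np.tan(np.radians(p["fov_y"]/2))
def ray(n,uv,z):
    p,M,f=cam(n); uv=np.atleast_2d(uv).astype(float)
    d=np.c_[(uv[:,0]-p["cx"])/f,(uv[:,1]-p["cy"])/f,np.ones(len(uv))]@M.T
    return p["position"][:2]+d[:,:2]*((z-p["position"][2])/d[:,2])[:,None]
def proj(n,P):
    p,M,f=cam(n); c=(np.atleast_2d(P)-p["position"])@M
    return np.c_[c[:,0]/c[:,2]*f+p["cx"],c[:,1]/c[:,2]*f+p["cy"]]
def hsv(im): return cv2.cvtColor(im,cv2.COLOR_RGB2HSV)
LID=dict(yellow=((22,150,120),(32,255,255)),red=((0,225,100),(4,255,255)),green=((50,120,50),(75,255,255)))
def blobs(m,amin=60):
    n,l,s,c=cv2.connectedComponentsWithStats(m)
    return [(l==i,s[i,4],c[i]) for i in range(1,n) if s[i,4]>=amin]
E
python3 - <<'E'
from h import *
T=manip.capture("top");S=manip.capture("scene")
for k,(a,b) in LID.items():
    for n,im in(("top",T),("scene",S)):
        for m,A,c in blobs(cv2.inRange(hsv(im),a,b)): print(k,n,A,c.round(1),ray(n,c,.058 if n=="top" else .053).round(4))
def rect(m,z):
    ys,xs=np.nonzero(m); P=ray("top",np.c_[xs,ys],z).astype(np.float32)
    r=cv2.minAreaRect(P); return np.round(r[0],4),np.round(r[1],4),round(r[2],1)
H=hsv(T)
for m,A,c in blobs(cv2.inRange(H,(105,150,30),(130,255,255))):print("blue",A,c.round(1),ray("top",c,.08).round(4),rect(m,.08))
g=cv2.inRange(H,(0,0,0),(180,70,125)); g[:, :385]=0; g[270:]=0; g[:150]=0
for m,A,c in blobs(g,300): print("grey",A,c,rect(m,.08))
print(H[205,440],H[235,420],H[150,420],H[233,503])
a=cv2.resize(T[150:285,140:270],None,fx=3,fy=3,interpolation=2);b=cv2.resize(T[150:285,395:525],None,fx=3,fy=3,interpolation=2)
cv2.imwrite("pics/z1.png",np.hstack([a,b])[:,:,::-1])
E
```

```text
yellow top 662 [ 29.9 138.5] [[0.7009 0.7232]]
yellow top 266 [337.  160.4] [[ 0.6601 -0.0278]]
yellow scene 309 [487.1  33.9] [[0.6966 0.7429]]
yellow scene 347 [346.2 223.5] [[ 0.6598 -0.0248]]
red top 243 [331.2 198.7] [[ 0.5665 -0.0152]]
red scene 290 [309.2 200.7] [[ 0.5664 -0.0122]]
green top 268 [330.8 241.4] [[ 0.4637 -0.0161]]
green scene 272 [267.2 181.9] [[ 0.4621 -0.0132]]
blue 7040 [70.3 24.6] [[0.9811 0.6313]] (array([0.9685, 0.6245]), array([0.1724, 0.3562]), 4.3)
blue 10563 [344.1  26.3] [[ 0.9881 -0.0394]] (array([ 0.9855, -0.0427]), array([0.1391, 0.5186]), 0.9)
blue 5645 [589.9  31.2] [[ 0.9858 -0.6388]] (array([ 0.9911, -0.6084]), array([0.1464, 0.3081]), 0.9)
blue 375 [155.5 130.9] [[0.7205 0.4095]] (array([0.7804, 0.4617]), array([0.2855, 0.1971]), 81.5)
blue 244 [227.2 113.9] [[0.7649 0.2387]] (array([0.7648, 0.2381]), array([0.0393, 0.0411]), 1.0)
blue 4486 [204.3 217.5] [[0.5145 0.2842]] (array([0.5088, 0.2891]), array([0.2144, 0.1545]), 37.4)
blue 195 [318.2 279.9] [[0.3736 0.012 ]] (array([0.3731, 0.0121]), array([0.0344, 0.0353]), 64.3)
grey 6024 [461.06075697 210.97260956] (array([ 0.5386, -0.3275]), array([0.23  , 0.1581]), 63.0)
[12 17 77] [ 26  25 155] [ 16  37 153] [ 22  60 153]
```

View pics/z1.png

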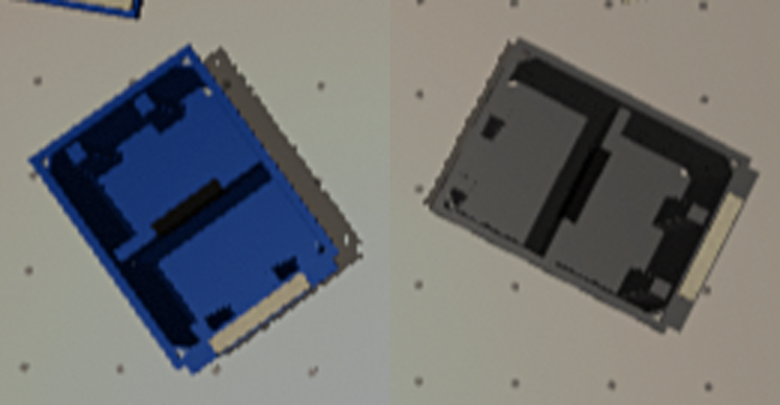

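```bash
python3 - <<'E'
from h import *
def W(c,off,z=.08): return ray("top",(np.array(c,float)+.5)/3-.5+np.array(off),z)
G=W([(127,42),(38,207),(367,172),(290,330),(360,157),(275,332)],(395,150)); B=W([(190,45),(30,160),(337,272),(192,372),(335,255),(180,370)],(140,150))
for n,P in(("grey",G),("blue",B)):
    print(n,P.round(4).tolist()); e=(P[0]+P[1])/2
    ax=(e-(P[2]+P[3])/2); L=np.linalg.norm(ax); u=ax/L
    print("far end w",np.linalg.norm(P[0]-P[1]),"lip w",np.linalg.norm(P[2]-P[3]),"len",L,"len main",np.linalg.norm(e-(P[4]+P[5])/2),"yaw(+x)",np.degrees(np.arctan2(u[1],u[0])), "c",e-u*.108, (P[2]+P[3])/2+u*.108)
S=manip.capture("scene")
for i,(x,y) in enumerate([(115,245),(300,65)]):
    cv2.imwrite(f"pics/s{i}.png",cv2.resize(S[y:y+155 if i==0 else y+90,x:x+165 if i==0 else x+115],None,fx=4,fy=4,interpolation=2)[:590,:,::-1])
T=manip.capture("top")
# overlay check
for n,c,yaw,off in(("grey",0,0,(395,150)),):pass
E
```

```text
grey [[0.6528, -0.2657], [0.5204, -0.1955], [0.5527, -0.4544], [0.4279, -0.3924], [0.5644, -0.4491], [0.4261, -0.3807]]
far end w 0.14985654186568476 lip w 0.1393280821354983 len 0.2155432191973172 len main 0.20569088390239634 yaw(+x) 63.45421927118371 c [ 0.53833638 -0.32723339] [ 0.53854052 -0.32682476]
blue [[0.6405, 0.2922], [0.5466, 0.4151], [0.4628, 0.1697], [0.383, 0.2805], [0.4761, 0.1717], [0.3844, 0.2899]]
far end w 0.15472583581174879 lip w 0.1365145790781093 len 0.2136683778847708 len main 0.20438663141794128 yaw(+x) 37.0028288767004 c [0.50730577 0.2886765 ] [0.50916782 0.2900798 ]
```

View pics/s0.png

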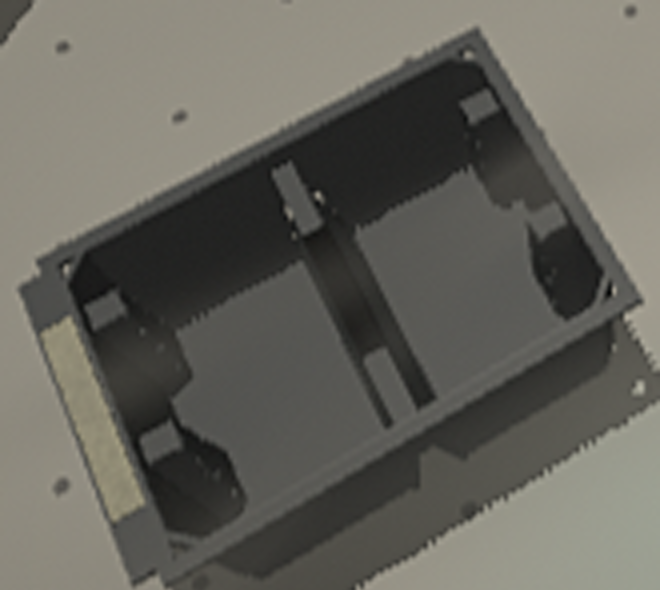

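View pics/s1.png

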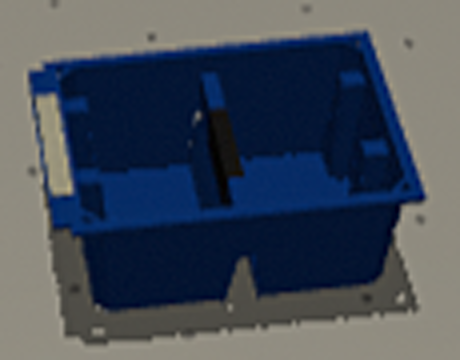

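```bash
python3 - <<'E'
from h import *
def W(n,c,off,s,z): return ray(n,(np.array(c,float)+.5)/s-.5+np.array(off),z)
def fit(L,P):
    L=np.array(L,float)/1e3; l0=L.mean(0);p0=P.mean(0)
    U,_,V=np.linalg.svd((L-l0).T@(P-p0)); D=np.diag([1,np.linalg.det(U@V)]); Rm=(U@D@V)
    c=p0-l0@Rm; r=P-(L@Rm+c)
    return c.round(4),np.degrees(np.arctan2(Rm[0,1],Rm[0,0])).round(2),((r@Rm.T)*1e3).round(1).tolist()
cor=[(103,-78),(103,78),(-103,-78),(-103,78)]
st=[(-87,-20),(-87,46),(87,-20),(87,46)]
print("grey top",fit(cor+st[:2],np.r_[W("top",[(127,42),(38,207),(360,157),(275,332)],(395,150),3,.08),W("top",[(307,214),(270,290)],(395,150),3,.07)]))
print("grey scene",fit(cor+st,np.r_[W("scene",[(640,300),(475,30),(170,583),(40,262)],(115,245),4,.08),W("scene",[(160,440),(107,308),(545,218),(480,108)],(115,245),4,.07)]))
print("blue top",fit(cor+st[2:],np.r_[W("top",[(190,45),(30,160),(335,255),(180,370)],(140,150),3,.08),W("top",[(143,105),(75,152)],(140,150),3,.07)]))
print("blue scene",fit(cor+[st[1],st[2],st[3]],np.r_[W("scene",[(425,197),(367,33),(75,232),(52,68)],(300,65),4,.08),W("scene",[(75,104),(375,148),(350,78)],(300,65),4,.07)]))
E
```

```text
grey top (array([ 0.5405, -0.3229]), np.float64(63.31), [[-1.4, 3.4], [1.8, -2.8], [1.0, -0.0], [-0.0, -1.8], [-0.4, -0.1], [-0.9, 1.4]])
grey scene (array([ 0.5417, -0.3232]), np.float64(63.16), [[-1.4, 0.1], [-1.7, -1.1], [2.1, 0.2], [1.4, -1.7], [0.2, 1.1], [0.8, 0.8], [-0.7, 1.4], [-0.6, -0.8]])
blue top (array([0.512 , 0.2927]), np.float64(37.23), [[-1.0, -0.1], [-1.4, -1.4], [1.2, 3.4], [-0.3, -3.0], [0.2, 1.0], [1.3, 0.3]])
blue scene (array([0.5141, 0.2948]), np.float64(37.64), [[-1.4, 0.8], [-1.3, -1.4], [0.9, 2.0], [4.6, -5.4], [-0.3, 2.4], [-0.8, 0.4], [-1.6, 1.2]])
```

```bash
cat >> h.py <<'E'
GREY=np.array([.5411,-.3231]); GY=63.2
BLUE=np.array([.513,.2937]); BY=37.4
def q(deg):
    a=np.radians(deg); y=np.array([np.cos(a),np.sin(a),0]); z=np.array([0,0,-1.])
    w=R.from_matrix(np.c_[np.cross(y,z),y,z]).as_quat(); return [w[3],w[0],w[1],w[2]]
def best(xy,z,deg):   # of the two half turns take the one with least joint 6
    c=[(abs(j[5]),d) for d in(deg,deg+180) for j in[manip.inverse_kinematics([*xy,z],q(d))] if j is not None]
    return min(c)[1]
def loc(c,yaw,p): return np.array(c)+R.from_euler("z",yaw,degrees=True).as_matrix()[:2,:2]@np.array(p)
def pick(xy,deg,z=.054,top=.2,f=35):
    d=best(xy,z,deg); manip.open(); manip.reach([*xy,top],q(d)); manip.move_straight([*xy,z],rate=.15)
    manip.close_gripper(f); w=manip.read_gripper_width(); manip.move_straight([*xy,top],rate=.15)
    print("pick w",w,"->",manip.read_gripper_width(),"F",manip.read_grasp_force(),manip.read_t())
def place(xy,deg,z,top):
    d=best(xy,z,deg); manip.reach([*xy,top],q(d)); manip.move_straight([*xy,z+.012],rate=.15)
    h=manip.move_straight([*xy,z-.003],rate=.03,contact_N=4)
    print("place hit",h,manip.read_position().round(4),"want z",z)
    manip.open(); manip.move_straight([*xy,top],rate=.2); print(manip.read_t())
E
python3 - <<'E'
from h import *
pick([.660,-.0265],90)
place(loc(GREY,GY,(-.043,0)),GY+90,.057,.2)
pick([.5665,-.0140],0)
place(loc(GREY,GY,(.043,0)),GY+90,.057,.2)
for xy in(BLUE,GREY):
    for d in (BY,BY+180) if xy is BLUE else (GY,GY+180):
        j=manip.inverse_kinematics([*xy,.2],q(d)); print(d,None if j is None else np.round(j,2))
manip.reach([.4,.0,.3],q(0)); 
T=manip.capture("top");S=manip.capture("scene")
cv2.imwrite("pics/p1.png",np.hstack([cv2.resize(T[150:285,395:525],None,fx=3,fy=3),cv2.resize(S[240:395,110:280],(400,405))])[:,:,::-1])
E
```

```text
pick w 0.5207124633561081 -> 0.5218899407714495 F 35.82425773143768 5.7167
place hit True [ 0.5221 -0.3618  0.0574] want z 0.057
10.0583
pick w 0.5280951187043516 -> 0.5298130149316805 F 35.82153081893921 14.3
place hit True [ 0.5609 -0.285   0.0574] want z 0.057
18.15
37.4 [ 0.39  0.21  1.48 -0.    1.46 -0.26]
217.4 None
63.2 [-0.66  0.29  1.38 -0.    1.47 -1.76]
243.2 [-0.66  0.29  1.38 -0.    1.47  1.38]
```

View pics/p1.png

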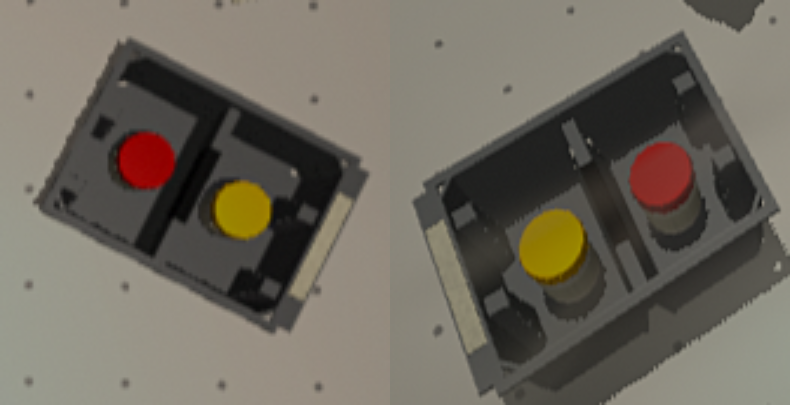

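Yellow (label half, crop 242,208) and red (146,160) stand upright; the grey tote has not moved. Next the blue tote.

```bash
python3 - <<'E'
from h import *
manip.open(); manip.reach([*BLUE,.2],q(BY)); manip.move_straight([*BLUE,.061],rate=.12)
manip.close_gripper(60); print("w",manip.read_gripper_width(),manip.read_grasp_force())
manip.move_straight([*BLUE,.22],rate=.12); print("w",manip.read_gripper_width(),manip.read_ft_force(),manip.read_wrist_torque())
manip.reach([*GREY,.22],q(GY+180)); manip.move_straight([*GREY,.165],rate=.1)
manip.sleep(.3)
T=manip.capture("top");S=manip.capture("scene"); print(manip.read_position(),manip.read_t())
cv2.imwrite("pics/p2.png",cv2.resize(S[180:380,90:290],None,fx=3,fy=3)[:,:,::-1])
cv2.imwrite("pics/p2t.png",cv2.resize(T[140:290,380:540],None,fx=4,fy=4)[:,:,::-1])
E
```

```text
w 0.10613955349553651 58.60412836074829
w 0.10475233260972058 [ 0.25361412 -0.20643543 -2.60936382] [ 0.03725948  0.01455163 -0.01813029]
[ 0.54115338 -0.3231604   0.16524837] 27.775
```

View pics/p2.png

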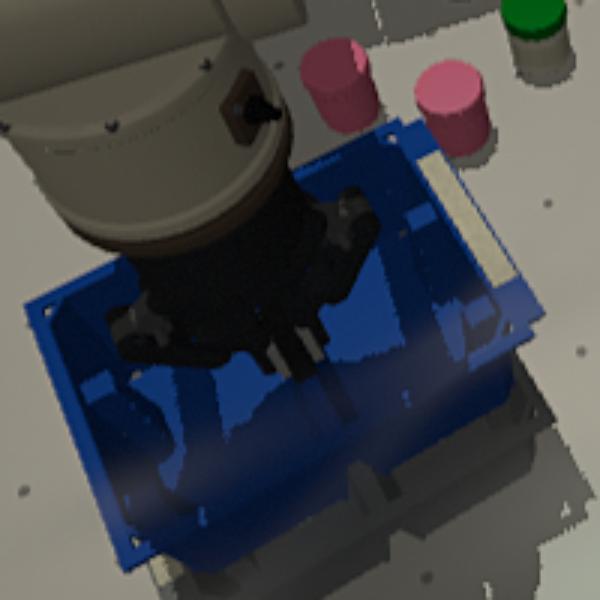

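View pics/p2t.png

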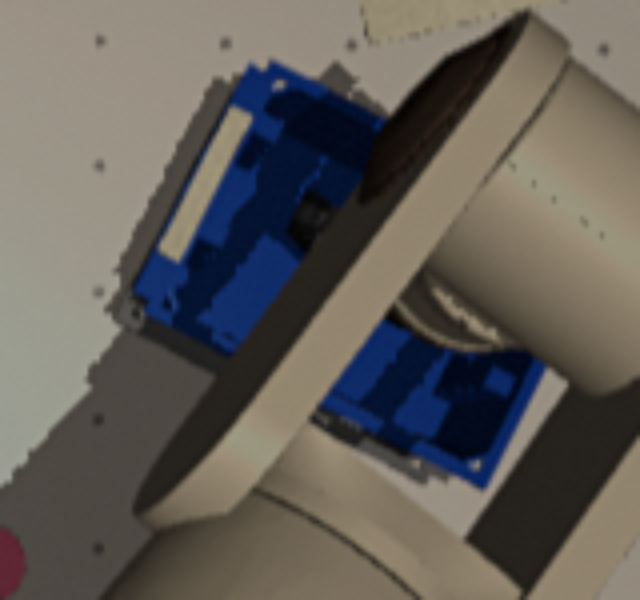

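```bash
python3 - <<'E'
from h import *
def W(n,c,off,s,z): return ray(n,(np.array(c,float)+.5)/s-.5+np.array(off),z)
def fit(L,P):
    L=np.array(L,float)/1e3; l0=L.mean(0);p0=P.mean(0)
    U,_,V=np.linalg.svd((L-l0).T@(P-p0)); D=np.diag([1,np.linalg.det(U@V)]); Rm=(U@D@V)
    c=p0-l0@Rm; r=P-(L@Rm+c)
    return c.round(4),np.degrees(np.arctan2(Rm[0,1],Rm[0,0])).round(2),((r@Rm.T)*1e3).round(1).tolist()
h=.165-.061
print(fit([(-103,-78),(103,-78),(103,78),(-113,-70),(-113,70),(-87,-20),(-87,46),(87,-20)],
 np.r_[W("scene",[(400,118),(28,305),(125,572),(432,122),(545,312)],(90,180),3,h+.08),W("scene",[(422,217),(482,315),(98,387)],(90,180),3,h+.07)]))
print(fit([(-113,-70),(-113,70),(103,78),(87,46)],
 np.r_[W("top",[(137,290),(247,65),(487,487)][:2] and [(137,290),(247,65)],(380,140),4,h+.08),W("top",[(487,487)],(380,140),4,h+.08),W("top",[(500,379)],(380,140),4,h+.07)]) )
E
```

```text
(array([ 0.5433, -0.3226]), np.float64(-117.28), [[1.2, -0.9], [-0.7, 1.2], [-0.6, -0.0], [-2.3, 3.2], [0.3, -2.1], [1.1, -1.5], [0.2, 1.0], [0.9, -0.8]])
(array([ 0.4977, -0.2859]), np.float64(-142.12), [[31.1, 16.4], [-30.2, -0.2], [11.1, -46.3], [-11.9, 30.2]])
```

```bash
python3 - <<'E'
from h import *
P=GREY+[-.0012,-.0004]
manip.move_straight([*P,.165],q(GY+180.3)); manip.move_straight([*P,.147],rate=.05)
h=manip.move_straight([*P,.127],rate=.02,contact_N=5); print(h,manip.read_position().round(4),manip.read_ft_force().round(2),manip.read_wrist_torque().round(2))
E
```

```text
True [ 0.5399 -0.3235  0.1311] [-0.29 -0.14  7.89] [ 0.03  0.05 -0.04]
```

Contact came at exactly the expected 70 mm. Release, then the green pot.

```bash
python3 - <<'E'
from h import *
p=manip.read_position(); manip.open(); manip.move_straight([p[0],p[1],.27],rate=.15)
pick([.463,-.0147],0,top=.27)
place(loc(GREY,GY,(.043,0)),GY+90,.127,.27)
manip.reach([.35,.05,.35],q(0)); manip.sleep(.5)
T=manip.capture("top");S=manip.capture("scene"); print(manip.read_t())
cv2.imwrite("pics/p3.png",np.hstack([cv2.resize(T[140:290,380:540],(427,400)),cv2.resize(S[190:390,100:285],(370,400))])[:,:,::-1])
E
```

```text
pick w 0.5226624227297638 -> 0.5229617448364944 F 35.8246511220932 36.4083
place hit True [ 0.5608 -0.2849  0.1273] want z 0.127
40.3167
42.4083
```

View pics/p3.png

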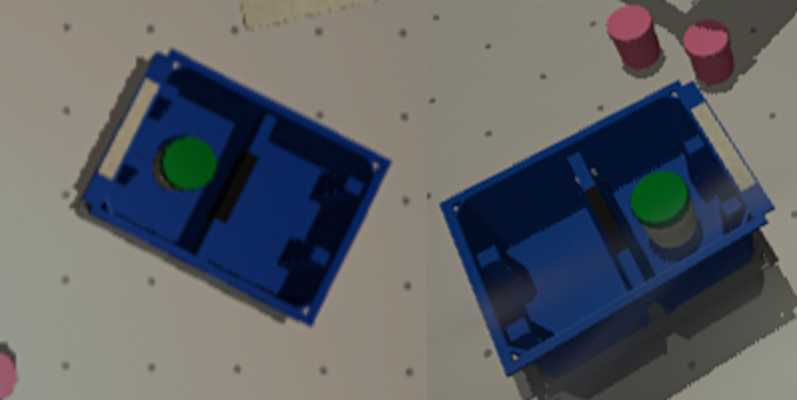

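The blue tote stands level on the grey one, its label over the unlabelled end. The green pot (crop 188,163 from the top, 660,200 in the scene view) is upright in the label half above the red one. Handing in.

```bash
python3 -c "
from bench import manip
print(manip.job_done())"
```

```text
the job is handed in; nothing more can be done
None
```

The job is handed in at about 42 s of the 128 s allowed, with no verdict returned: the yellow and red pots are upright in their halves of the grey tote, the blue tote is seated 70 mm up on the steps and turned end for end, and the green pot is upright in it above the red one.

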